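# Open the push-to-open cupboard on the basement bench

## Robot

A 6-joint arm with a two-finger parallel gripper is mounted at the origin on the work surface. World frame = base frame: x ahead of the robot, y to its left, z up, the work surface at z = 0. Lengths are in m, angles in rad, forces in N, time in s.
With the tool pointing down it reaches from about 0.35 to 0.775 m from the base axis. Payload 5.5 kg.
Tool frame: the origin (TCP) lies at the very end of the fingers, on their centre line; the grasp point (between the pads) lies 19 mm behind it; z points along the fingers, y is the line along which they close (so a half turn about z gives the same grasp; the last joint's range is limited). The gripper opens to 85 mm and grips with 20 to 120 N. Pads are 22 mm wide; open, the fingers measure 114 mm over their backs; the gripper's body (76 mm by 85 mm) begins 54 mm behind the grasp point. The pads swing forward as they close: fully open they stand 13 mm farther back than shut.
Start: joints at [1.057, 0.313, 0.046, 1.304, 0, 1.431], TCP at [0.21, 0.535, 0.231] pointing down, gripper open.
Joint ranges: [-2.76, 2.76], [-0.86, 1.69], [-1.03, 1.26], [-2.2, 2.34], [-1.47, 1.5], [-3.14, 3.14]. Speed limits (rad/s): [2.57, 2.57, 3.14, 3.14, 3.14, 3.14].

## Interface

Orientations are given as a unit quaternion [w, x, y, z].
In Python, from workcell import get_state, read_camera, calibration, hand_in gives the robot as it stands.
- The arm moves only by the tool drive_tool, never from a script. Its argument "deltas" is a list that holds one entry, the list of rows, each a list of 7 numbers: the closure in counts, from 0 (fully open) to 255 (shut), then the shift along the tool's x, y, z in m, then the turn, a rotation vector about the tool's x, y, z in degrees. A call has 1 to 12 rows; each row is the pose to reach, as a shift and turn from the pose commanded when the call began, along the tool's axes at that moment; what a row does not reach only later rows make up. A row lasts 1/8 s, in which the tool goes at most 62.5 mm and 10.7 degrees, less where a joint would pass 70% of its speed; a pose out of reach is approached as far as the arm can. A call with a gripper value outside its range is refused whole. The fingers move at their own pace and stop on an object; "newtons" is the grip in N (left out, the last holds). Time passes only in rows, so rows that repeat a pose let the fingers close. It gives the time, the measured TCP pose, the force, the opening and the grip force at its end, in the units of the state.
- get_state(): the state, without advancing time (a new reading comes with each control period).
- read_camera(name): name is "side" or "top" or "wrist"; returns (picture, depth): 480x640x3 uint8, red, green, blue; 480x640 float32, m along the optical axis (not along the pixel's ray), 0 where there is no reading.
- calibration(name): a dict with "mtx" (3x3 intrinsics, pixels), "world_from_camera" (4x4, takes a point from camera to world coordinates). Camera axes: x right, y up, looking along -z (the intrinsics and any distortion apply to the point x, -y, -z); pixel columns grow to the right and rows downward; lengths in m; the calibration is good to about 2 mm. A picture is of the moment at which its call begins: read the wrist's pose just before it. calibration takes no time and is no camera call; for the wrist camera it gives the pose at the moment of the call.
- hand_in(): hands the job in; it is judged then, once.
The state is a dict: "clock": time; "joint_pos": joint angles; "qvel": joint speeds; "tau": joint torques, N m; "tcp_pos": TCP position; "orientation": TCP orientation; "wrist_force": force on the tool from outside, world axes, zero at the start; "ft_torque": the same for the moment, N m; "finger_gap": finger opening in m; "grip_force": force on a finger pad.
Only numpy, scipy, OpenCV 4.12 (cv2) and the standard library are available. Lean on these libraries where they do the work, as an engineer would, in place of code of your own. Each camera call takes 0.05 s, during which the arm holds its last target. There are 200 camera calls.

## Task

Open the small handleless cupboard on the bench without gripping anything: push its door in gently near the free edge until the catch lets go, back off so that the spring pushes the door ajar, then put a finger behind the free edge and push the door round until it stands wide open, at about a right angle to the cupboard or further. Do not pinch the door, and leave the spray can, the jar and the bulb box where they are.

Things in the scene. Friction and masses are not known exactly. Their poses are not given: they have to be found in the camera images.
- cupboard: Light wood cupboard, white door, fixed on the bench, 220 wide x 280 high, carcass 170 deep, one plain door over the whole front. Origin: centre of the carcass's underside, on the bench. x points to its back (the door looks along -x), y from the door's free edge (-110) to its hinge side (+110), z up. Carcass front edges at x = -85, panels 15 thick; shelf and stock inside fixed, at x > -60.
- door (a joint): Door angle, rad: 0 shut and latched, + as it swings out, stop at 1.92. Shut, it can be pushed IN to a stop at -0.024 (5 mm at the free edge); the catch lets go past about -0.02 (4 mm), at about 4 to 5 N 25 mm from the free edge, more nearer the hinge. When the push is taken away a spring opens it to about 0.28 in a second. It then swings with slight friction (under 1 N) and stays where left.
- hinge_top (a point): Point on the upright hinge axis, 280 above the bench (height of the cupboard's top). The axis is the corner between the door's inner face and its hinge-side edge, at x = -91.5, y = +110 in the cupboard's frame; two steel hinge knuckles show on that side.
- edge_top (a point): Point on the door, turning with it: free edge at the inner face, 220 from the hinge axis, 280 above the bench. The door is a plain white board 220 wide, 16 thick, from 2 to 278 above the bench; its inner face lies in the plane through the hinge axis and this point, its outer face 16 outside that. Ajar, the gap between this edge and the carcass is about 65. A push of over 40 N is rough.
- catch (a point): Push-to-open catch inside the cupboard, hidden by the shut door: the point is where its plunger meets the inner face of the shut door, 140 from the hinge axis, 33 below the cupboard's top; fixed to the carcass. Once released the plunger (14 mm thick) stays out 40 towards the front from this point. If the door is pushed shut again it springs ajar again.
- spray_can_mid (a point): Grey spray can with white cap, 65 diameter, 194 high, standing loose on the bench beside the cupboard, on the free-edge side; the point is its centre, half-way up. Leave it.
- screw_jar_mid (a point): Glass jar with metal lid, 72 diameter, 95 high, standing loose on the bench in front of the cupboard, outside the swing of the door; the point is its centre, half-way up. Leave it.
- bulb_box_mid (a point): Cardboard bulb box, 65 x 120 x 65 high, lying loose on top of the cupboard towards the back and the hinge side; the point is its centre, half-way up. Leave it.

How it is judged:
On the way, in this order (a step that is already met when the one before it is completed fails the run):
1. the door is pushed in far enough for the catch to let go (value of joint door below -0.014 rad), for 0.05 s.
2. the spring has pushed the door ajar (value of joint door above 0.15 rad), for 0.2 s.
3. the door is wide open (value of joint door above 1.35 rad), for 0.2 s.
At the end, for the whole second after the job is handed in: The door stands open at 1.35 rad (77 degrees) or more and is still; the spray can, the jar and the bulb box are within 20 mm of where they stood (value of joint door above 1.35 rad and velocity of joint door between -0.05 and 0.05 rad/s and distance of each of spray_can_mid, screw_jar_mid, bulb_box_mid from where it was at the start of the episode below 0.02 m); the robot touches nothing.
It fails at once if the door is pinched: fingers press on its outer and inner faces at once (contact force between the fingers and door_c0 above 4 N and contact force between the fingers and door_c1 above 4 N).
It fails at once if the door is pushed roughly: over 40 N on its outer or inner face (contact force between the fingers and door_c0 above 40 N or contact force between the fingers and door_c1 above 40 N).
It fails at once if the spray can is moved, lifted or knocked over (distance of spray_can_mid from where it was at the start of the episode above 0.02 m).
It fails at once if the jar is moved, lifted or knocked over (distance of screw_jar_mid from where it was at the start of the episode above 0.02 m).
It fails at once if the bulb box is moved, lifted or knocked over (distance of bulb_box_mid from where it was at the start of the episode above 0.02 m).
It also fails if it takes over 58 s, if anything falls off the work surface, if the arm or the gripper's body presses on something with over 40 N, if the wrist force passes 120 N, or if a joint passes its speed limit or range.

## Working session

There is one attempt and no reset: what is moved stays moved. The work goes in short steps, Python scripts to look and compute and a tool call to move; the robot and the scene stay as the last step left them, time stands still between calls to the robot, and variables do not carry over. Pictures are saved under pics/ and viewed, at most 10 in all, crops included, and the job is handed in when it is done.

Besides the shell and the picture viewer there is one more tool, called after "Request:" by a JSON object that holds its "method" and its "body", one argument or row to a line. drive_tool: Moves the arm, as the interface text tells. Its arguments: {"type":"object","properties":{"deltas":{"type":"array","items":{"type":"array","items":{"type":"array","items":{"type":"number"}}}},"newtons":{"type":"number"}},"required":["deltas"]}

```bash
mkdir -p pics; cat > h.py <<'E'
import numpy as np, cv2
from workcell import *
def cloud(name):
    c=calibration(name); im,d=read_camera(name)
    K=np.array(c["mtx"]);T=np.array(c["world_from_camera"])
    v,u=np.mgrid[0:480,0:640]
    p=np.stack([(u-K[0,2])/K[0,0]*d,-(v-K[1,2])/K[1,1]*d,-d],-1)
    w=p@T[:3,:3].T+T[:3,3]; w[d==0]=np.nan
    return im,d,w,T
E
python3 - <<'E'
from h import *
s=get_state();print(s)
ims=[]
for n in ("side","top"):
    im,d,w,T=cloud(n);print(n,T[:3,3],-T[:3,2]);np.savez(f"pics/{n}.npz",im=im,w=w);cv2.imwrite(f"pics/{n}0.png",im[:,:,::-1])
print(calibration("top").keys())
E
```

```text
{'clock': 0.0, 'joint_pos': array([ 1.05742879e+00,  3.14050961e-01,  4.49740161e-02,  1.30360183e+00,
       -1.84750133e-05,  1.43122584e+00]), 'qvel': array([ 2.53121043e-03, -5.96096459e-04, -1.53999335e-03, -1.27246846e-03,
        4.28309889e-05,  1.77481918e-03]), 'tau': array([ 7.21230081e-04, -4.80623496e+01,  2.98536962e+01,  1.95081899e-02,
       -2.22862404e-04,  2.69740966e-06]), 'tcp_pos': array([0.20970581, 0.53484231, 0.23037808]), 'orientation': array([-2.93102149e-04,  1.85812238e-01,  9.82584819e-01, -8.94473622e-04]), 'wrist_force': array([ 0.33218012, -0.19120915,  0.7881269 ]), 'ft_torque': array([-0.05759433, -0.00915893, -0.01597883]), 'grip_force': 0.0, 'finger_gap': 0.08525829049035347}
side [-0.36331626 -0.30747678  0.84438835] [ 0.77502617  0.1685103  -0.60904739]
top [ 0.37304719 -0.11996569  1.29692695] [ 0.06102977 -0.00509415 -0.99812295]
dict_keys(['mtx', 'world_from_camera'])
```

View pics/side0.png

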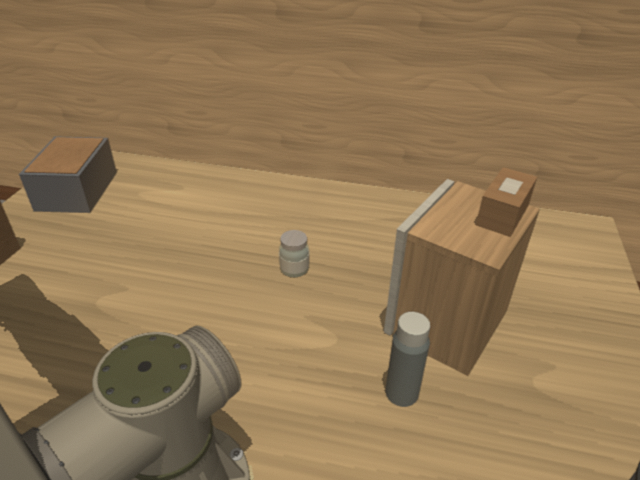

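View pics/top0.png

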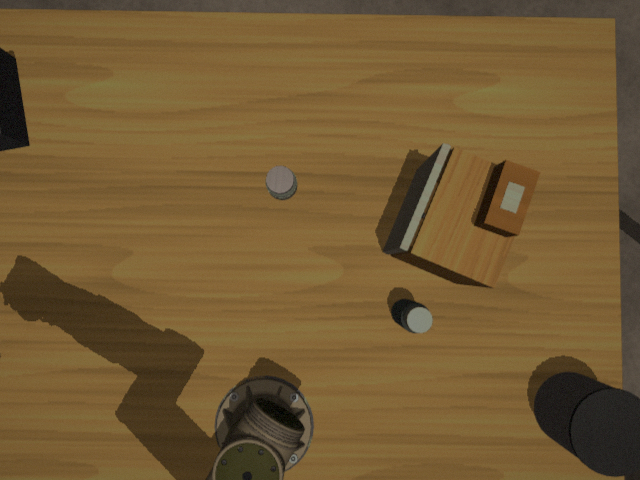

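The side view shows the door's white top strip from (403,230) to (450,183), with the can at (408,360) and the jar at (294,253). The top view shows the door strip from (405,247) at the free edge, next to the can, to (445,148) at the hinge. There the can is at (418,320), the jar at (281,182) and the box at (508,198).

```bash
python3 - <<'E'
from h import *
for n in ("top","side"):
    z=np.load(f"pics/{n}.npz");im=z["im"];w=z["w"]
    print(n)
    pts={"top":[(405,244),(445,150),(425,200),(490,280),(455,152),(418,320),(281,182),(508,198),(300,350)],"side":[(404,231),(450,184),(495,262),(412,322),(293,238),(510,187)]}[n]
    for u,v in pts: print((u,v),im[v,u],w[v,u].round(4))
z=np.load("pics/top.npz");im=z["im"].astype(int);w=z["w"]
top=(abs(w[...,2]-.279)<.006)
white=(im.max(2)-im.min(2)<50)&(im.min(2)>110)
def rect(m,l):
    m=m.astype(np.uint8)
    k,lab,st,c=cv2.connectedComponentsWithStats(m);i=1+st[1:,4].argmax();m=lab==i
    p=w[m];r=cv2.minAreaRect(p[:,:2].astype(np.float32));print(l,m.sum(),p.mean(0).round(4),r,"\n",cv2.boxPoints(r).round(4))
rect(top&white,"door");rect(top&~white,"carcass");rect(top,"all")
rect(abs(w[...,2]-.194)<.008,"can");rect(abs(w[...,2]-.095)<.008,"jar");rect(abs(w[...,2]-.345)<.008,"box")
E
```

```text
top
(405, 244) [134 133 110] [ 0.4202 -0.2844  0.2792]
(445, 150) [131 128 107] [ 0.6005 -0.36    0.2799]
(425, 200) [133 136 114] [ 0.5042 -0.3221  0.2789]
(490, 280) [131  94  49] [ 0.3545 -0.4451  0.2776]
(455, 152) [134 102  54] [ 0.5963 -0.3784  0.2826]
(418, 320) [130 134 120] [ 0.2704 -0.3248  0.1953]
(281, 182) [125 112 103] [ 0.5644 -0.0355  0.0927]
(508, 198) [131 129 105] [ 0.5018 -0.4578  0.3413]
(300, 350) [125  97  54] [ 0.1783 -0.081   0.0013]
side
(404, 231) [164 155 135] [ 0.4096 -0.2907  0.2779]
(450, 184) [167 157 138] [ 0.5953 -0.3663  0.2776]
(495, 262) [163 129  91] [ 0.3568 -0.4485  0.2804]
(412, 322) [185 179 158] [ 0.271  -0.3279  0.1932]
(293, 238) [160 147 133] [ 0.5691 -0.0349  0.094 ]
(510, 187) [193 180 157] [ 0.4957 -0.4651  0.3464]
door 140 [ 0.4434 -0.2946  0.2781] ((0.4432421624660492, -0.29433631896972656), (0.012493299320340157, 0.04976325109601021), 67.56307220458984) 
 [[ 0.4179 -0.2906]
 [ 0.4639 -0.3096]
 [ 0.4686 -0.2981]
 [ 0.4226 -0.2791]]
carcass 7668 [ 0.463  -0.392   0.2799] ((0.4745875895023346, -0.4142056107521057), (0.171110600233078, 
[... 329 characters left out ...]
-0.2932]]
can 5244 [ 0.0532 -0.7064  0.1923] ((0.052420325577259064, -0.7017126083374023), (0.14226996898651123, 0.17454010248184204), 89.10832977294922) 
 [[-0.0359 -0.7715]
 [ 0.1386 -0.7742]
 [ 0.1408 -0.6319]
 [-0.0337 -0.6292]]
jar 616 [ 0.5713 -0.032   0.095 ] ((0.5716224908828735, -0.032187748700380325), (0.06244860216975212, 0.06079402193427086), 2.964285135269165) 
 [[ 5.389e-01 -3.400e-03]
 [ 5.420e-01 -6.420e-02]
 [ 6.044e-01 -6.090e-02]
 [ 6.012e-01 -2.000e-04]]
box 2552 [ 0.5035 -0.4621  0.3448] ((0.5041782855987549, -0.46292543411254883), (0.06660221517086029, 0.12139821797609329), 70.96772766113281) 
 [[ 0.4359 -0.4746]
 [ 0.5507 -0.5142]
 [ 0.5724 -0.4512]
 [ 0.4577 -0.4117]]
```

Request:
{"method": "drive_tool", "body": {
  "deltas": [
    [[255, -0.045, -0.034, 0, 0, 0, 10], [255, -0.09, -0.068, 0, 0, 0, 20], [255, -0.135, -0.1, 0, 0, 0, 30], [255, -0.18, -0.135, 0, 0, 0, 40], [255, -0.225, -0.168, 0, 0, 0, 50], [255, -0.27, -0.2, 0, 0, 0, 60], [255, -0.315, -0.235, 0, 0, 0, 70], [255, -0.364, -0.271, 0, 0, 0, 80], [255, -0.4, -0.35, 0, 0, 0, 91], [255, -0.43, -0.4, 0, 0, 0, 91], [255, -0.46, -0.45, 0, 0, 0, 91], [255, -0.46, -0.45, 0, 0, 0, 91]]
  ],
  "newtons": 40
}}

```text
clock: 1.6
tcp_pos: [0.4741, -0.0548, 0.2309]
orientation: [-0.0, 0.832, 0.554, -0.0]
wrist_force: [-0.6, 0.5, -0.2]
finger_gap: 0.0
grip_force: 0.0
```

```bash
cat >> h.py <<'E'
from scipy.spatial.transform import Rotation as Ro
C=np.array([.4746,-.4142,0]);n=np.array([.379,.9257,0]);n/=np.linalg.norm(n);yc=np.array([n[1],-n[0],0])
def tool(): 
    s=get_state();q=s["orientation"];return s,Ro.from_quat(np.r_[q[1:],q[0]])
def to(*targets):
    "targets in cupboard frame (x,y,z m) -> tool deltas"
    s,R=tool();p=s["tcp_pos"]
    print("t",s["clock"],"tcp",p.round(4),"cup",[round(float(v),4) for v in (-(p-C)@n,(p-C)@yc,p[2])],"F",s["wrist_force"].round(2),"q",s["joint_pos"].round(2));print(R.as_matrix().round(3))
    for t in targets:
        w=C-n*t[0]+yc*t[1]+np.array([0,0,t[2]]);print(t,w.round(3),"->",R.inv().apply(w-p).round(4))
E
python3 -c "
from h import *
to((-.1075-.011-.06,-.085,.225),(-.1075-.011-.01,-.085,.225))"
```

```text
t 1.6 tcp [ 0.4741 -0.0548  0.2309] cup [-0.3324, -0.1367, 0.2309] F [-0.59  0.53 -0.21] q [-0.28  0.12 -0.2   1.25 -0.    1.68]
[[ 0.386  0.923 -0.   ]
 [ 0.923 -0.386 -0.   ]
 [-0.    -0.    -1.   ]]
(-0.1785, -0.085, 0.225) [ 0.464 -0.217  0.225] -> [-0.1535  0.0528  0.0059]
(-0.1285, -0.085, 0.225) [ 0.445 -0.263  0.225] -> [-0.2035  0.0532  0.0059]
```

Request:
{"method": "drive_tool", "body": {
  "deltas": [
    [[255, -0.03, 0.01, 0, 0, 0, 0], [255, -0.06, 0.03, 0, 0, 0, 0], [255, -0.09, 0.053, 0.005, 0, 0, 0], [255, -0.12, 0.053, 0.005, 0, 0, 0], [255, -0.15, 0.053, 0.005, 0, 0, 0], [255, -0.17, 0.053, 0.005, 0, 0, 0], [255, -0.185, 0.053, 0.005, 0, 0, 0], [255, -0.193, 0.053, 0.005, 0, 0, 0], [255, -0.198, 0.053, 0.005, 0, 0, 0], [255, -0.198, 0.053, 0.005, 0, 0, 0]]
  ]
}}

```text
clock: 2.85
tcp_pos: [0.4475, -0.2546, 0.2263]
orientation: [-0.0, 0.831, 0.556, 0.0]
wrist_force: [-0.4, 0.3, -0.1]
finger_gap: -0.0002
grip_force: 0.0
```

```bash
python3 -c "
from h import *
to((-.1075-.011,-.085,.225))
im,d,w,T=cloud('side');cv2.imwrite('pics/s1.png',cv2.resize(im[120:420,240:640,::-1],(800,600)))"
```

```text
t 2.85 tcp [ 0.4475 -0.2546  0.2263] cup [-0.1374, -0.0856, 0.2263] F [-0.44  0.35 -0.07] q [-0.67  0.2  -0.12  1.25  0.    1.29]
[[ 0.381  0.924  0.   ]
 [ 0.924 -0.381  0.   ]
 [ 0.    -0.    -1.   ]]
(-0.1185, -0.085, 0.225) [ 0.441 -0.272  0.225] -> [-0.0189  0.0006  0.0013]
```

View pics/s1.png

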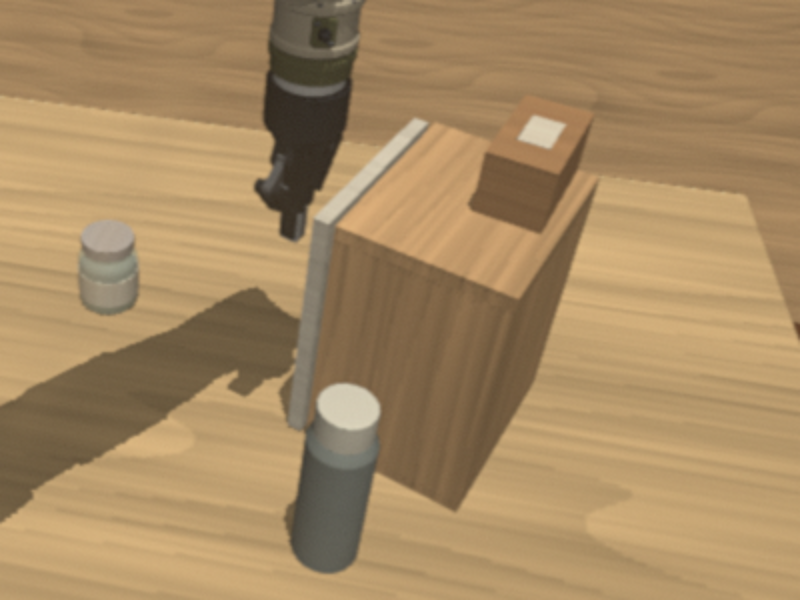

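The fingertip, at crop (290,235), is in front of the door near its free edge at (318,220), with the body above the door top. I'll approach slowly.

Request:
{"method": "drive_tool", "body": {
  "deltas": [
    [[255, -0.005, 0, 0, 0, 0, 0], [255, -0.01, 0, 0, 0, 0, 0], [255, -0.013, 0, 0, 0, 0, 0], [255, -0.015, 0, 0, 0, 0, 0], [255, -0.016, 0, 0, 0, 0, 0], [255, -0.017, 0, 0, 0, 0, 0], [255, -0.018, 0, 0, 0, 0, 0], [255, -0.018, 0, 0, 0, 0, 0]]
  ]
}}

```text
clock: 3.9
tcp_pos: [0.4405, -0.2715, 0.2263]
orientation: [-0.0, 0.831, 0.556, 0.0]
wrist_force: [0.6, 0.4, 0.6]
finger_gap: -0.0
grip_force: 0.0
```

Request:
{"method": "drive_tool", "body": {
  "deltas": [
    [[255, -0.001, 0, 0, 0, 0, 0], [255, -0.002, 0, 0, 0, 0, 0], [255, -0.002, 0, 0, 0, 0, 0]]
  ]
}}

```text
clock: 4.28
tcp_pos: [0.4399, -0.2726, 0.2263]
orientation: [-0.0, 0.831, 0.556, 0.001]
wrist_force: [2.0, 4.6, 0.5]
finger_gap: -0.0005
grip_force: 0.0
```

Request:
{"method": "drive_tool", "body": {
  "deltas": [
    [[255, -0.001, 0, 0, 0, 0, 0], [255, -0.002, 0, 0, 0, 0, 0], [255, -0.002, 0, 0, 0, 0, 0]]
  ]
}}

```text
clock: 4.65
tcp_pos: [0.4389, -0.2746, 0.2262]
orientation: [-0.0, 0.831, 0.556, 0.0]
wrist_force: [0.4, 4.2, 1.2]
finger_gap: 0.0001
grip_force: 0.0
```

Request:
{"method": "drive_tool", "body": {
  "deltas": [
    [[255, -0.001, 0, 0, 0, 0, 0], [255, -0.002, 0, 0, 0, 0, 0], [255, -0.002, 0, 0, 0, 0, 0]]
  ]
}}

```text
clock: 5.03
tcp_pos: [0.4384, -0.2755, 0.2263]
orientation: [-0.001, 0.831, 0.557, 0.001]
wrist_force: [3.2, 8.3, 2.0]
finger_gap: -0.0001
grip_force: 0.0
```

Request:
{"method": "drive_tool", "body": {
  "deltas": [
    [[255, -0.001, 0, 0, 0, 0, 0], [255, -0.002, 0, 0, 0, 0, 0]]
  ]
}}

```text
clock: 5.28
tcp_pos: [0.4384, -0.2756, 0.2263]
orientation: [-0.002, 0.83, 0.557, 0.003]
wrist_force: [7.3, 16.9, 3.6]
finger_gap: -0.0002
grip_force: 0.0
```

At the stop with 18 N, so I'll back off.

Request:
{"method": "drive_tool", "body": {
  "deltas": [
    [[255, 0.03, 0, 0, 0, 0, 0], [255, 0.08, 0, 0, 0, 0, 0], [255, 0.13, 0, 0, 0, 0, 0], [255, 0.14, 0, 0, 0, 0, 0], [255, 0.14, 0, 0, 0, 0, 0], [255, 0.14, 0, 0, 0, 0, 0], [255, 0.14, 0, 0, 0, 0, 0], [255, 0.14, 0, 0, 0, 0, 0], [255, 0.14, 0, 0, 0, 0, 0], [255, 0.14, 0, 0, 0, 0, 0]]
  ]
}}

```text
clock: 6.52
tcp_pos: [0.4908, -0.1496, 0.2263]
orientation: [-0.0, 0.831, 0.556, 0.0]
wrist_force: [-1.0, -1.2, -0.5]
finger_gap: 0.0004
grip_force: 0.0
```

```bash
python3 - <<'E'
from h import *
im,d,w,T=cloud('side');cv2.imwrite('pics/s2.png',cv2.resize(im[120:420,240:640,::-1],(800,600)))
im,d,w,T=cloud('top')
# door top: points at z~.278 in front of carcass front
X=-(w-C)@n;Y=(w-C)@yc
m=(abs(w[...,2]-.278)<.006)&(X<-.09)&(X>-.3)&(abs(Y)<.13)
p=np.c_[X[m],Y[m]];print(m.sum());r=cv2.minAreaRect(p.astype(np.float32));print(r,cv2.boxPoints(r).round(4))
a=.28;H=np.array([-.0915,.11]);print("expected edge",H+.22*np.array([-np.sin(a),-np.cos(a)]))
to((-.1,-.2,.225))
E
```

```text
969
((-0.13096997141838074, 0.007227048277854919), (0.2183985561132431, 0.01618220843374729), 73.20616149902344) [[-0.1703 -0.095 ]
 [-0.1548 -0.0997]
 [-0.0917  0.1094]
 [-0.1072  0.1141]]
expected edge [-0.15229824 -0.1014322 ]
t 6.625 tcp [ 0.4908 -0.1495  0.2263] cup [-0.2511, -0.0853, 0.2263] F [-0.04 -0.1  -0.56] q [-0.45  0.19 -0.12  1.25  0.    1.51]
[[ 0.381  0.924  0.   ]
 [ 0.924 -0.381  0.   ]
 [ 0.     0.    -1.   ]]
(-0.1, -0.2, 0.225) [ 0.327 -0.246  0.225] -> [-0.1515 -0.1143  0.0013]
```

View pics/s2.png

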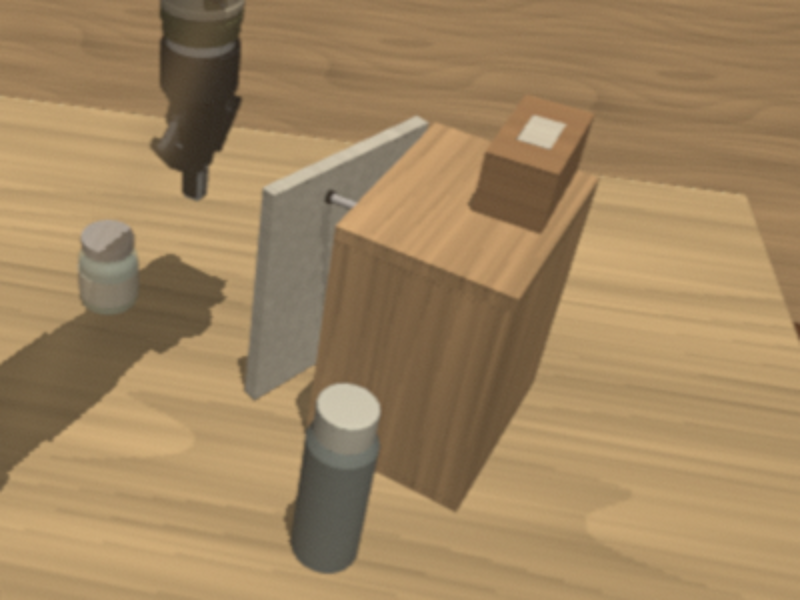

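The door is ajar at about 0.29 rad: its free edge is at crop (265,190) and the plunger at (335,198). Next the finger goes round the free edge, passing above the can, and in behind the door.

Request:
{"method": "drive_tool", "body": {
  "deltas": [
    [[255, 0, -0.045, 0, 0, 0, 0], [255, 0, -0.09, 0, 0, 0, 0], [255, -0.01, -0.1, 0, 0, 0, 0], [255, -0.05, -0.1, 0, 0, 0, 0], [255, -0.09, -0.1, 0, 0, 0, 0], [255, -0.12, -0.1, 0, 0, 0, 0], [255, -0.135, -0.1, 0, 0, 0, 0], [255, -0.135, -0.08, 0, 0, 0, 0], [255, -0.135, -0.055, 0, 0, 0, 0], [255, -0.135, -0.03, 0, 0, 0, 0], [255, -0.135, -0.01, 0, 0, 0, 0], [255, -0.135, 0, 0, 0, 0, 0]]
  ]
}}

```text
clock: 8.12
tcp_pos: [0.4405, -0.2744, 0.2259]
orientation: [-0.0, 0.831, 0.557, 0.0]
wrist_force: [-0.6, 0.1, 0.7]
finger_gap: -0.0003
grip_force: 0.0
```

```bash
python3 - <<'E'
from h import *
H=np.array([-.0915,.11]);s=.19
T=[]
for a in np.arange(.3,1.72,.1):
    off=.011*np.cos(a)+.0145*np.sin(a)
    q=H+s*np.array([-np.sin(a),-np.cos(a)])-off*np.array([-np.cos(a),np.sin(a)])
    T.append((round(q[0],4),round(q[1],4),.226))
to(*T)
im,d,w,_=cloud('side');cv2.imwrite('pics/s3.png',cv2.resize(im[120:420,240:640,::-1],(800,600)))
E
```

```text
t 8.125 tcp [ 0.4405 -0.2744  0.2259] cup [-0.1164, -0.0845, 0.2259] F [-0.59  0.05  0.72] q [-0.71  0.21 -0.11  1.26  0.    1.25]
[[ 0.381  0.925 -0.   ]
 [ 0.925 -0.381  0.   ]
 [ 0.    -0.    -1.   ]]
(np.float64(-0.1335), np.float64(-0.0759), 0.226) [ 0.455 -0.262  0.226] -> [ 0.0171  0.0086 -0.0001]
(np.float64(-0.151), np.float64(-0.0711), 0.226) [ 0.466 -0.248  0.226] -> [ 0.0346  0.0134 -0.    ]
(np.float64(-0.168), np.float64(-0.0647), 0.226) [ 0.478 -0.234  0.226] -> [ 0.0516  0.0197 -0.    ]
(np.float64(-0.1845), np.float64(-0.0566), 0.226) [ 0.492 -0.222  0.226] -> [ 0.0681  0.0278 -0.    ]
(np.float64(-0.2003), np.float64(-0.0468), 0.226) [ 0.507 -0.211  0.226] -> [ 0.0839  0.0376 -0.    ]
(np.float64(-0.2152), np.float64(-0.0353), 0.226) [ 0.523 -0.202  0.226] -> [ 0.0989  0.0491 -0.    ]
(np.float64(-0.229), np.float64(-0.0224), 0.226) [ 0.541 -0.194  0.226] -> [ 0.1127  0.0619 -0.    ]
(np.float64(-0.2416), np.float64(-0.0079), 0.226) [ 0.559 -0.188  0.226] -> [ 0.1253  0.0764 -0.    ]
(np.float64(-0.2527), np.float64(0.0079), 0.226) [ 0.578 -0.183  0.226] -> [ 0.1364  0.0922 -0.    ]
(np.float64(-0.2622), np.float64(0.0248), 0.226) [ 0.597 -0.181  0.226] -> [ 0.146   0.1091 -0.    ]
(np.float64(-0.2701), np.float64(0.0429), 0.226) [ 0.617 -0.18   0.226] -> [ 0.1539  0.1271 -0.    ]
(np.float64(-0.276), np.float64(0.0618), 0.226) [ 0.636 -0.182  0.226] -> [ 0.1598  0.146  -0.    ]
(np.float64(-0.2799), np.float64(0.0814), 0.226) [ 0.656 -0.186  0.226] -> [ 0.1638  0.1656 -0.    ]
(np.float64(-0.2818), np.float64(0.1014), 0.226) [ 0.675 -0.192  0.226] -> [ 0.1657  0.1856 -0.    ]
(np.float64(-0.2816), np.float64(0.1216), 0.226) [ 0.694 -0.2    0.226] -> [ 0.1655  0.2058 -0.    ]
```

View pics/s3.png

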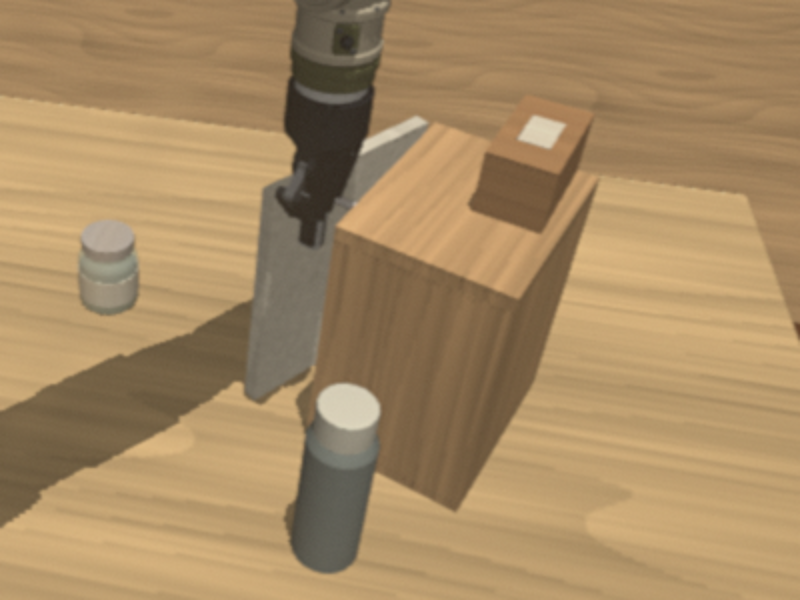

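The finger, with its tip at crop (312,240), is in the gap behind the door and touches nothing. Now I'll push the door round along the arc.

Request:
{"method": "drive_tool", "body": {
  "deltas": [
    [[255, 0.009, 0.004, 0, 0, 0, 0], [255, 0.017, 0.008, 0, 0, 0, 0], [255, 0.026, 0.011, 0, 0, 0, 0], [255, 0.035, 0.013, 0, 0, 0, 0], [255, 0.052, 0.02, 0, 0, 0, 0], [255, 0.068, 0.028, 0, 0, 0, 0], [255, 0.084, 0.038, 0, 0, 0, 0], [255, 0.099, 0.049, 0, 0, 0, 0], [255, 0.113, 0.062, 0, 0, 0, 0], [255, 0.125, 0.076, 0, 0, 0, 0], [255, 0.136, 0.092, 0, 0, 0, 0], [255, 0.136, 0.092, 0, 0, 0, 0]]
  ]
}}

```text
clock: 9.68
tcp_pos: [0.5778, -0.183, 0.2256]
orientation: [-0.0, 0.831, 0.557, 0.0]
wrist_force: [-1.0, -0.5, -0.2]
finger_gap: 0.0001
grip_force: 0.0
```

```bash
cat >> h.py <<'E'
def door():
    im,d,w,T=cloud('top');X=-(w-C)@n;Y=(w-C)@yc
    m=(abs(w[...,2]-.278)<.006)&(X<-.093)&(X>-.35)&(abs(Y)<.25)
    print("door top pts",m.sum())
    if m.sum()>20: print(cv2.boxPoints(cv2.minAreaRect(np.c_[X[m],Y[m]].astype(np.float32))).round(3))
E
python3 -c "
from h import *
to((-.2701,.0429,.226),(-.2818,.1014,.226));door()"
```

```text
t 9.675 tcp [ 0.5778 -0.183   0.2256] cup [-0.2531, 0.0079, 0.2256] F [-0.97 -0.49 -0.16] q [-0.44  0.38  0.12  1.32  0.    1.52]
[[ 0.38   0.925 -0.   ]
 [ 0.925 -0.38   0.   ]
 [ 0.    -0.    -1.   ]]
(-0.2701, 0.0429, 0.226) [ 0.617 -0.18   0.226] -> [ 0.0171  0.035  -0.0004]
(-0.2818, 0.1014, 0.226) [ 0.675 -0.192  0.226] -> [ 0.0289  0.0935 -0.0004]
door top pts 477
[[-0.198  0.092]
 [-0.192  0.076]
 [-0.092  0.109]
 [-0.098  0.125]]
```

Request:
{"method": "drive_tool", "body": {
  "deltas": [
    [[255, 0.009, 0.017, 0, 0, 0, 0], [255, 0.017, 0.035, 0, 0, 0, 0], [255, 0.023, 0.052, 0, 0, 0, 0], [255, 0.026, 0.064, 0, 0, 0, 0], [255, 0.027, 0.074, 0, 0, 0, 0], [255, 0.027, 0.074, 0, 0, 0, 0], [255, 0.027, 0.04, 0, 0, 0, 0], [255, 0.027, 0, 0, 0, 0, 0], [255, 0.027, -0.04, 0, 0, 0, 0], [255, 0.027, -0.07, 0, 0, 0, 0], [255, 0.027, -0.07, 0, 0, 0, 0]]
  ]
}}

```text
clock: 11.1
tcp_pos: [0.5196, -0.1309, 0.227]
orientation: [-0.0, 0.831, 0.556, -0.0]
wrist_force: [0.7, -0.0, -0.4]
finger_gap: 0.0002
grip_force: 0.0
```

```bash
python3 -c "
from h import *
to();door();door()
im,d,w,_=cloud('side');cv2.imwrite('pics/s4.png',cv2.resize(im[120:420,240:640,::-1],(800,600)))"
```

```text
t 11.1 tcp [ 0.5196 -0.1309  0.227 ] cup [-0.2792, -0.0657, 0.227] F [ 0.74 -0.01 -0.41] q [-0.4   0.24 -0.06  1.27  0.    1.57]
[[ 0.381  0.924 -0.   ]
 [ 0.924 -0.381  0.   ]
 [ 0.    -0.    -1.   ]]
door top pts 1033
[[-0.31   0.121]
 [-0.094  0.109]
 [-0.093  0.127]
 [-0.309  0.139]]
door top pts 1039
[[-0.31   0.121]
 [-0.094  0.108]
 [-0.093  0.127]
 [-0.309  0.139]]
```

View pics/s4.png

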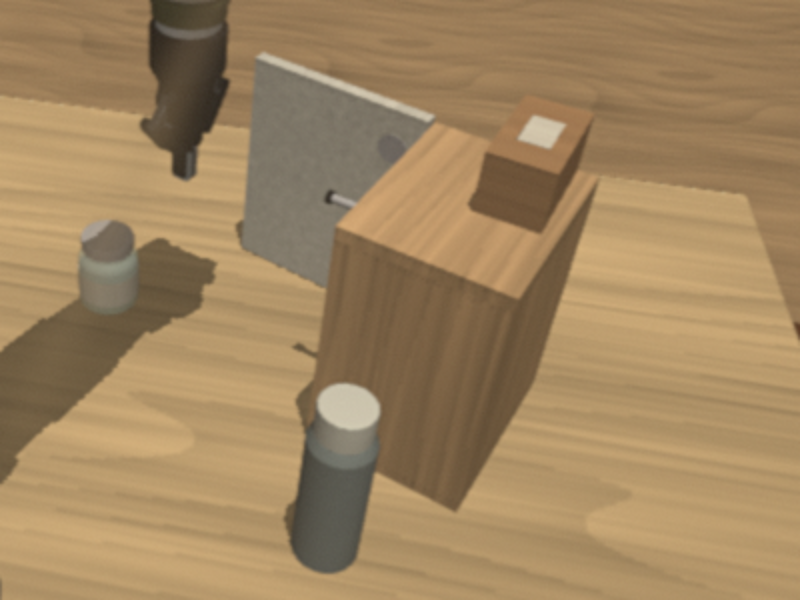

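The door stands still at about 1.63 rad, with its free top corner at crop (262,57). The gripper is clear, and the can, jar and box haven't moved.

```bash
python3 -c "
from workcell import *
print(hand_in())"
```

```text
the job is handed in; nothing more can be done
None
```

The cupboard door is open to about 1.63 rad (93°) and still, the gripper is clear of everything, the can, jar and box are where they stood, and the job is handed in at about 11 s.

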